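Build the wedge tower from the pattern board

TASK

Build one tower of the four coloured wedges, right way up, on the outlined rectangle of the play board, in the colour order of the bars beside it: the bar next to the thick black line is the bottom wedge. Lay the lowest wedge along the rectangle and the second on it turned end for end, thick end over thin end, so that the pair is level on top; lay the third crosswise on that pair and the fourth on the third, again turned end for end, so that the tower ends level, all centred over the rectangle. Let go of everything and leave the pen cup where it stands.

Things in the scene. Friction and masses are not known exactly. Their poses are not given: they have to be found in the camera images.
- board: fixed light grey play board, 4 mm thick, from x -75 to 75 and y -75 to 160 mm. Origin: on its underside, below the centre of the black outlined rectangle (100 mm along x, 56 mm along y) where the tower stands; z up. At y = +112 mm the pattern: white panel, thick black base line at its -x end, then four coloured bars in a column along x, at x = -36, -12, 12, 36 mm
- wedge_red: red tapered wedge, loose, about 60 g, flat underside on the desk. 90 mm long (x), 44 mm wide (y; upright parallel sides to grip); 18 mm thick at the thin end (-x) rising evenly to 28 mm at the thick end (+x), 23 mm in the middle, so its top slopes 0.11 rad. A white band across the top marks the thick end. Origin: centre of its underside, x to the thick end, z up
- wedge_yellow: yellow tapered wedge, loose, about 60 g, flat underside on the desk. 90 mm long (x), 44 mm wide (y; upright parallel sides to grip); 18 mm thick at the thin end (-x) rising evenly to 28 mm at the thick end (+x), 23 mm in the middle, so its top slopes 0.11 rad. A white band across the top marks the thick end. Origin: centre of its underside, x to the thick end, z up
- wedge_green: green tapered wedge, loose, about 60 g, flat underside on the desk. 90 mm long (x), 44 mm wide (y; upright parallel sides to grip); 18 mm thick at the thin end (-x) rising evenly to 28 mm at the thick end (+x), 23 mm in the middle, so its top slopes 0.11 rad. A white band across the top marks the thick end. Origin: centre of its underside, x to the thick end, z up
- wedge_blue: blue tapered wedge, loose, about 60 g, flat underside on the desk. 90 mm long (x), 44 mm wide (y; upright parallel sides to grip); 18 mm thick at the thin end (-x) rising evenly to 28 mm at the thick end (+x), 23 mm in the middle, so its top slopes 0.11 rad. A white band across the top marks the thick end. Origin: centre of its underside, x to the thick end, z up
- bar_red: red bar of the pattern, fixed on the board, 16 mm along the board's x, 56 mm along its y, 3 mm thick; its place in the column gives the red wedge's layer: at the board's x = -36 mm (next to the black line) lowest, -12 second, 12 third, 36 topmost. Origin: centre of its underside; axes as the board's
- bar_yellow: yellow bar of the pattern, fixed on the board, 16 mm along the board's x, 56 mm along its y, 3 mm thick; its place in the column gives the yellow wedge's layer: at the board's x = -36 mm (next to the black line) lowest, -12 second, 12 third, 36 topmost. Origin: centre of its underside; axes as the board's
- bar_green: green bar of the pattern, fixed on the board, 16 mm along the board's x, 56 mm along its y, 3 mm thick; its place in the column gives the green wedge's layer: at the board's x = -36 mm (next to the black line) lowest, -12 second, 12 third, 36 topmost. Origin: centre of its underside; axes as the board's
- bar_blue: blue bar of the pattern, fixed on the board, 16 mm along the board's x, 56 mm along its y, 3 mm thick; its place in the column gives the blue wedge's layer: at the board's x = -36 mm (next to the black line) lowest, -12 second, 12 third, 36 topmost. Origin: centre of its underside; axes as the board's
- cup: grey pen cup standing loose on the desk, 72 mm across, 95 mm high, with pens up to about 140 mm. Origin: centre of its underside. Not to be disturbed
Mind the look-alikes: they are no part of the job. Several things have the shape of the wedge_green; the one meant has the colours described above.

How it is judged:
At the end, for the whole second after the job is handed in: Wedges stacked in bar order, each centred within 15 mm and at its layer height within 8 mm, layers 1-2 along the rectangle, 3-4 crosswise (0.22 rad); layers 1 and 3 level underneath (0.05 rad), 2 and 4 reversed on the one below (thick end 0.06-0.2 rad down). At rest; cup within 30 mm, upright (((x of bar_red in the frame of board between -0.045 and -0.027 m and z of wedge_red in the frame of board between -0.004 and 0.012 m and horizontal distance between wedge_red and board below 0.015 m and angle between the x axis of wedge_red and the x axis of board, either way round below 0.22 rad and angle between wedge_red's own z axis and vertical below 0.25 rad and angle between wedge_red's own x axis and vertical between 1.5208 and 1.6208 rad) or (x of bar_red in the frame of board between -0.021 and -0.003 m and z of wedge_red in the frame of board between 0.019 and 0.035 m and horizontal distance between wedge_red and board below 0.015 m and angle between the x axis of wedge_red and the x axis of board, either way round below 0.22 rad and angle between wedge_red's own z axis and vertical below 0.25 rad and angle between wedge_red's own x axis and vertical between 1.6308 and 1.7708 rad) or (x of bar_red in the frame of board between 0.003 and 0.021 m and z of wedge_red in the frame of board between 0.042 and 0.058 m and horizontal distance between wedge_red and board below 0.015 m and angle between the x axis of wedge_red and the y axis of board, either way round below 0.22 rad and angle between wedge_red's own z axis and vertical below 0.25 rad and angle between wedge_red's own x axis and vertical between 1.5208 and 1.6208 rad) or (x of bar_red in the frame of board between 0.027 and 0.045 m and z of wedge_red in the frame of board between 0.065 and 0.081 m and horizontal distance between wedge_red and board below 0.015 m and angle between the x axis of wedge_red and the y axis of board, either way round below 0.22 rad and angle between wedge_red's own z axis and vertical below 0.25 rad and angle between wedge_red's own x axis and vertical between 1.6308 and 1.7708 rad)) and ((x of bar_yellow in the frame of board between -0.045 and -0.027 m and z of wedge_yellow in the frame of board between -0.004 and 0.012 m and horizontal distance between wedge_yellow and board below 0.015 m and angle between the x axis of wedge_yellow and the x axis of board, either way round below 0.22 rad and angle between wedge_yellow's own z axis and vertical below 0.25 rad and angle between wedge_yellow's own x axis and vertical between 1.5208 and 1.6208 rad) or (x of bar_yellow in the frame of board between -0.021 and -0.003 m and z of wedge_yellow in the frame of board between 0.019 and 0.035 m and horizontal distance between wedge_yellow and board below 0.015 m and angle between the x axis of wedge_yellow and the x axis of board, either way round below 0.22 rad and angle between wedge_yellow's own z axis and vertical below 0.25 rad and angle between wedge_yellow's own x axis and vertical between 1.6308 and 1.7708 rad) or (x of bar_yellow in the frame of board between 0.003 and 0.021 m and z of wedge_yellow in the frame of board between 0.042 and 0.058 m and horizontal distance between wedge_yellow and board below 0.015 m and angle between the x axis of wedge_yellow and the y axis of board, either way round below 0.22 rad and angle between wedge_yellow's own z axis and vertical below 0.25 rad and angle between wedge_yellow's own x axis and vertical between 1.5208 and 1.6208 rad) or (x of bar_yellow in the frame of board between 0.027 and 0.045 m and z of wedge_yellow in the frame of board between 0.065 and 0.081 m and horizontal distance between wedge_yellow and board below 0.015 m and angle between the x axis of wedge_yellow and the y axis of board, either way round below 0.22 rad and angle between wedge_yellow's own z axis and vertical below 0.25 rad and angle between wedge_yellow's own x axis and vertical between 1.6308 and 1.7708 rad)) and ((x of bar_green in the frame of board between -0.045 and -0.027 m and z of wedge_green in the frame of board between -0.004 and 0.012 m and horizontal distance between wedge_green and board below 0.015 m and angle between the x axis of wedge_green and the x axis of board, either way round below 0.22 rad and angle between wedge_green's own z axis and vertical below 0.25 rad and angle between wedge_green's own x axis and vertical between 1.5208 and 1.6208 rad) or (x of bar_green in the frame of board between -0.021 and -0.003 m and z of wedge_green in the frame of board between 0.019 and 0.035 m and horizontal distance between wedge_green and board below 0.015 m and angle between the x axis of wedge_green and the x axis of board, either way round below 0.22 rad and angle between wedge_green's own z axis and vertical below 0.25 rad and angle between wedge_green's own x axis and vertical between 1.6308 and 1.7708 rad) or (x of bar_green in the frame of board between 0.003 and 0.021 m and z of wedge_green in the frame of board between 0.042 and 0.058 m and horizontal distance between wedge_green and board below 0.015 m and angle between the x axis of wedge_green and the y axis of board, either way round below 0.22 rad and angle between wedge_green's own z axis and vertical below 0.25 rad and angle between wedge_green's own x axis and vertical between 1.5208 and 1.6208 rad) or (x of bar_green in the frame of board between 0.027 and 0.045 m and z of wedge_green in the frame of board between 0.065 and 0.081 m and horizontal distance between wedge_green and board below 0.015 m and angle between the x axis of wedge_green and the y axis of board, either way round below 0.22 rad and angle between wedge_green's own z axis and vertical below 0.25 rad and angle between wedge_green's own x axis and vertical between 1.6308 and 1.7708 rad)) and ((x of bar_blue in the frame of board between -0.045 and -0.027 m and z of wedge_blue in the frame of board between -0.004 and 0.012 m and horizontal distance between wedge_blue and board below 0.015 m and angle between the x axis of wedge_blue and the x axis of board, either way round below 0.22 rad and angle between wedge_blue's own z axis and vertical below 0.25 rad and angle between wedge_blue's own x axis and vertical between 1.5208 and 1.6208 rad) or (x of bar_blue in the frame of board between -0.021 and -0.003 m and z of wedge_blue in the frame of board between 0.019 and 0.035 m and horizontal distance between wedge_blue and board below 0.015 m and angle between the x axis of wedge_blue and the x axis of board, either way round below 0.22 rad and angle between wedge_blue's own z axis and vertical below 0.25 rad and angle between wedge_blue's own x axis and vertical between 1.6308 and 1.7708 rad) or (x of bar_blue in the frame of board between 0.003 and 0.021 m and z of wedge_blue in the frame of board between 0.042 and 0.058 m and horizontal distance between wedge_blue and board below 0.015 m and angle between the x axis of wedge_blue and the y axis of board, either way round below 0.22 rad and angle between wedge_blue's own z axis and vertical below 0.25 rad and angle between wedge_blue's own x axis and vertical between 1.5208 and 1.6208 rad) or (x of bar_blue in the frame of board between 0.027 and 0.045 m and z of wedge_blue in the frame of board between 0.065 and 0.081 m and horizontal distance between wedge_blue and board below 0.015 m and angle between the x axis of wedge_blue and the y axis of board, either way round below 0.22 rad and angle between wedge_blue's own z axis and vertical below 0.25 rad and angle between wedge_blue's own x axis and vertical between 1.6308 and 1.7708 rad)) and linear speed of each of wedge_red, wedge_yellow, wedge_green, wedge_blue below 0.02 m/s and angular speed of each of wedge_red, wedge_yellow, wedge_green, wedge_blue below 0.15 rad/s and distance of cup from where it was at the start of the episode below 0.03 m and angle between cup's own z axis and vertical below 0.2 rad); the robot touches nothing.
It fails at once if the pen cup is pushed away or knocked over (distance of cup from where it was at the start of the episode above 0.03 m or angle between cup's own z axis and vertical above 0.35 rad).
It also fails if it takes over 118 s, if anything falls off the work surface, if the arm or the gripper's body presses on something with over 40 N, if the wrist force passes 120 N, or if a joint passes its speed limit or range.

ROBOT

A 7-joint arm with a two-finger parallel gripper is mounted at the origin on the work surface. World frame = base frame: x ahead of the robot, y to its left, z up, the work surface at z = 0. Lengths are in m, angles in rad, forces in N, time in s.
With the tool pointing down it reaches from about 0.4 to 0.875 m from the base axis. Payload 6.5 kg.
Tool frame: the origin (TCP) lies at the very end of the fingers, on their centre line; the grasp point (between the pads) lies 19 mm behind it; z points along the fingers, y is the direction in which the jaws open and shut (so a half turn about z gives the same grasp; the last joint's range is limited). The gripper opens to 88 mm and grips with 3 to 60 N. Pads are 18 mm wide; open, the fingers measure 123 mm over their backs; the gripper's body (75 mm by 187 mm) begins 45 mm behind the grasp point.
Start: joints at [1.116, 0.536, -0.004, 1.538, 0.003, 1.067, -0.071], TCP at [0.246, -0.601, 0.239] pointing down, gripper open.
Joint ranges: [-2.7, 2.7], [-0.37, 2.16], [-1.27, 1.26], [0.24, 2.4], [-1.31, 4.45], [0.19, 1.91], [-2.76, 2.76]. Speed limits (rad/s): [2.39, 2.39, 3.14, 3.14, 3.14, 3.14, 3.14].

INTERFACE

Orientations are given as a unit quaternion [w, x, y, z].
In Python, from rig import ctrl, planner, readout, get_image, finder gives the robot as it stands. The module is installed in compiled form; this text tells all that it offers. Calls block until the motion is done:
- ctrl.move_ptp(position, orientation): joint-space move of the TCP to a pose.
- ctrl.movel(position, rotation=None, vel=0.15, contact_N=None): straight line of the TCP; rotation=None keeps the orientation; vel is the mean speed in m/s. With contact_N (N) it stops when the force on the tool has changed by that much, and returns True; else False.
- ctrl.set_joints(angles): joint-space move.
- ctrl.command_gripper(opening, strength=None): finger opening in m; strength is the grip in N (None keeps the last); returns when the fingers have stopped.
- ctrl.hold(seconds).
- planner.inverse_kinematics(position, orientation): joint angles nearest the present ones, or None.
- readout.observe(): the state.
- get_image(name): name is "scene" or "top" or "wrist"; returns a dict with "pixels" (420x560x3 uint8, blue, green, red), "intrinsics" (3x3 intrinsics, pixels), "origin" and "orientation" of the camera in the world. Camera axes: x right, y down, z forward; pixel columns grow to the right and rows downward; lengths in m; the calibration is good to about 2 mm. A picture is of the moment at which its call begins. There is no depth.
A pose or a line that the arm cannot do raises ctrl.Unreachable and nothing moves.
- ctrl.job_done(): hands the job in, once; it reports no verdict.
Trained networks look in a picture, given as the dict that the camera call returned (one of the last four; its "shot" number tells which), for a name from the list of things; names that differ only in an ending like _2 or _b are one class to them, and where a whole thing is asked for, a point or a joint stands for the part that bears it (a point fixed in the world has none). Each returns a list of dicts, best first, with "confidence" (0 to 1); they miss things now and then, are a little off and sometimes report something else, mostly with a low value. They report only what shows in the picture. A call takes as long as a camera call. They do not tell look-alikes from the thing itself.
- finder.boxes_of(target, picture): "xy" ([column, row] as shares, 0 to 1, of the picture: columns of its width, rows of its height, amid what is visible of it).
The state is a dict: "time": time; "joint_pos": joint angles; "joint_velocities": joint speeds; "joint_torque": joint torques, N m; "position": TCP position; "tcp_rot": TCP orientation; "ft_force": force on the tool from outside, world axes, zero at the start; "torque": the same for the moment, N m; "grip_width": finger opening in m.
Only numpy, scipy, OpenCV 4.12 (cv2) and the standard library are available. Lean on these libraries where they do the work, as an engineer would, in place of code of your own. Each camera call takes 0.05 s, during which the arm holds its last target.

## Working session

There is one attempt and no reset: what is moved stays moved. The work goes in short steps, each a Python script; the robot and the scene stay as the last script left them, time stands still between calls to the robot, and variables do not carry over. Pictures are saved under pics/ and viewed, and the job is handed in when it is done.

```bash
mkdir -p pics; python3 - <<'E'
from rig import ctrl, planner, readout, get_image, finder
import cv2,pickle
d={}
for n in ["scene","top","wrist"]:
    im=get_image(n); cv2.imwrite(f"pics/{n}0.png",im["pixels"]); d[n]=im
    print(n,im["intrinsics"],im["origin"],im["orientation"])
pickle.dump({k:{a:b for a,b in v.items()} for k,v in d.items()},open("im0.pkl","wb"))
for t in ["board","wedge_red","wedge_yellow","wedge_green","wedge_blue","bar_red","bar_yellow","bar_green","bar_blue","cup"]:
    print(t,[([round(float(x*s),0) for x,s in zip(r["xy"],(560,420))],round(r["confidence"],2)) for r in finder.boxes_of(t,d["top"])])
print(readout.observe())
E
```

```text
scene [[398.73244121   0.         281.96278505]
 [  0.         398.73244121 210.94312667]
 [  0.           0.           1.        ]] [ 0.89956327 -0.63308177  0.69345417] [-0.41856554  0.87765518  0.20939263 -0.10333922]
top [[414.37907172   0.         279.58856273]
 [  0.         414.37907172 213.39687108]
 [  0.           0.           1.        ]] [0.41849457 0.11281153 1.02577971] [-0.03443354  0.70848923 -0.70387427  0.03766103]
wrist [[300.02914187   0.         270.83874409]
 [  0.         300.02914187 211.66982777]
 [  0.           0.           1.        ]] [ 0.32044685 -0.56977132  0.38521736] [ 0.12974224  0.81977096 -0.55094915 -0.08716401]
board [([294.0, 221.0], 0.86)]
wedge_red [([419.0, 267.0], 0.71)]
wedge_yellow [([188.0, 188.0], 0.84)]
wedge_green [([178.0, 315.0], 0.87), ([116.0, 280.0], 0.78), ([232.0, 297.0], 0.77)]
wedge_blue [([440.0, 196.0], 0.76)]
bar_red [([263.0, 204.0], 0.6)]
bar_yellow [([264.0, 198.0], 0.61)]
bar_green [([261.0, 214.0], 0.53)]
bar_blue [([189.0, 186.0], 0.56), ([260.0, 224.0], 0.44)]
cup [([331.0, 120.0], 0.62)]
{'time': 0.65, 'joint_pos': array([ 1.11578808,  0.53635202, -0.00437925,  1.53790114,  0.00260815,
        1.06731128, -0.07120488]), 'joint_velocities': array([ 0.00158767, -0.00142457,  0.0002685 ,  0.00108642, -0.00067331,
        0.00152413,  0.00056351]), 'joint_torque': array([-5.63252925e-04, -5.70718217e+01,  9.89438184e-01, -2.51848930e+01,
       -5.62640908e-02,  1.08916187e-02,  1.32161099e-04]), 'position': array([ 0.24639008, -0.60148498,  0.23874676]), 'tcp_rot': array([ 2.24379823e-05,  9.81161242e-01,  1.93190621e-01, -1.81117439e-05]), 'ft_force': array([-0.32415443,  0.2520671 , -0.33674042]), 'torque': array([ 0.03383255, -0.04055518, -0.00045879]), 'grip_width': 0.08850108632626283}
```

View pics/top0.png

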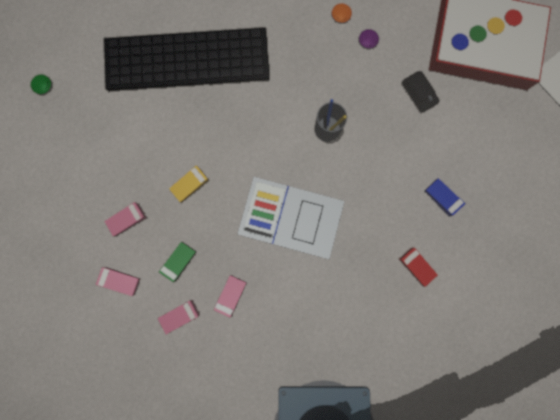

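View pics/scene0.png

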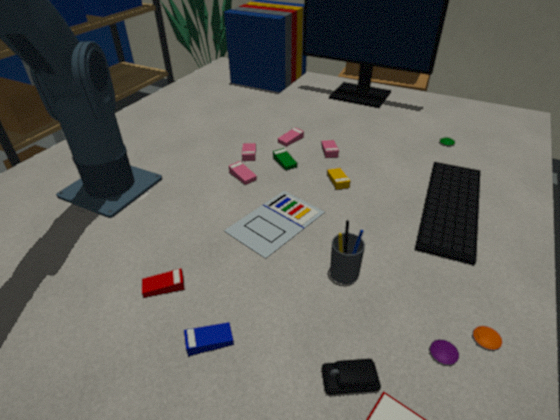

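```bash
python3 - <<'E'
import cv2
i=cv2.imread("pics/top0.png")
cv2.imwrite("pics/top0_board.png",cv2.resize(i[165:295,220:360],None,fx=5.6,fy=4.6,interpolation=cv2.INTER_CUBIC))
cv2.imwrite("pics/top0_greens.png",cv2.resize(i[250:350,80:270],None,fx=4.2,fy=4.2,interpolation=cv2.INTER_CUBIC))
E
```

```text
(no output)
```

View pics/top0_board.png

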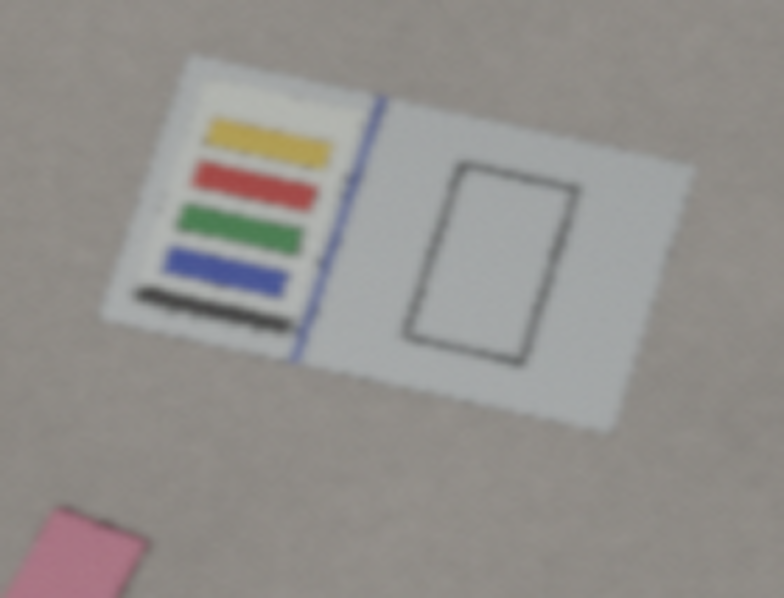

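View pics/top0_greens.png

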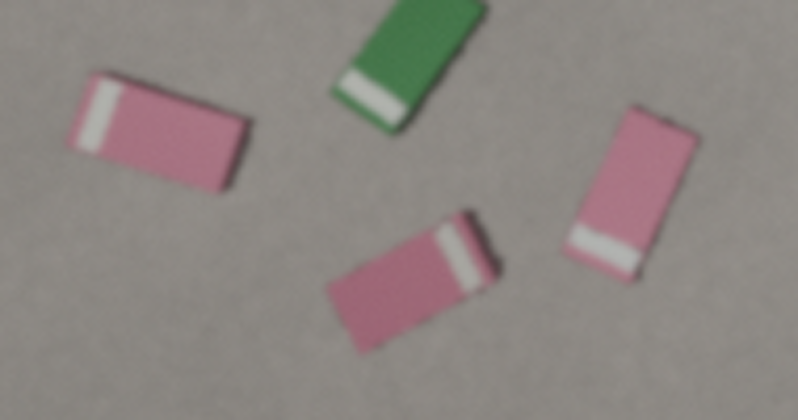

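The top view shows the wedges: blue (444,197), red (419,267), green (178,261), yellow (188,184). Bars from the black line are blue, green, red, yellow. Pink look-alikes sit at (125,219), (118,281), (178,318), (231,296). They aren't green, and the only green wedge is at (178,261). The finder's "wedge_green" hits at (178,315), (116,280) and (232,297) are all pink pieces.

```bash
cat > h.py <<'E'
import numpy as np, cv2, pickle
from scipy.spatial.transform import Rotation as R
from scipy.optimize import minimize
def rot(q): return R.from_quat([q[1],q[2],q[3],q[0]])
def quat(r): a=r.as_quat(); return np.array([a[3],a[0],a[1],a[2]])
def proj(im,P):
    C=(np.asarray(P)-im["origin"])@rot(im["orientation"]).as_matrix()
    u=C@np.asarray(im["intrinsics"]).T
    return u[:,:2]/u[:,2:]
def unproj(im,uv,z):
    d=rot(im["orientation"]).as_matrix()@np.linalg.solve(im["intrinsics"],[uv[0],uv[1],1]); o=np.asarray(im["origin"])
    return o+d*(z-o[2])/d[2]
def wedge():
    return np.array([[sx*.045,sy*.022,z] for sx in(-1,1) for sy in(-1,1) for z in (0,.018 if sx<0 else .028)])
def boardv(): return np.array([[x,y,z] for x in(-.075,.075) for y in(-.075,.16) for z in(0,.004)])
def pose_pts(V,x,y,yaw,z=0): return R.from_euler('z',yaw).apply(V)+[x,y,z]
def sil(im,P,S=4):
    h=cv2.convexHull(proj(im,P).astype(np.float32))[:,0]
    m=np.zeros((420,560),np.uint8)
    cv2.fillConvexPoly(m,np.round((h)*16).astype(np.int32),255,cv2.LINE_AA,4)
    return m.astype(float)/255
def mask(im,col):
    hsv=cv2.cvtColor(im["pixels"],cv2.COLOR_BGR2HSV); H,S,V=[hsv[...,i].astype(int) for i in range(3)]
    m={'red':((H<7)|(H>174))&(S>150),'yellow':(H>17)&(H<32)&(S>110),'green':(H>45)&(H<80)&(S>90),'blue':(H>110)&(H<130)&(S>110)}[col]
    return m.astype(np.uint8)*255
def fit(im,m,V,x0):
    m=m.astype(float)/255
    f=lambda p: np.abs(sil(im,pose_pts(V,p[0],p[1],p[2]))-m).sum()
    best=None
    for d in (0,.1,-.1):
        r=minimize(f,[x0[0],x0[1],x0[2]+d],method='Nelder-Mead',options=dict(initial_simplex=np.array([x0,x0,x0,x0])+np.vstack([[0,0,0],np.diag([.008,.008,.12])])+[0,0,d],xatol=1e-5,fatol=.05,maxiter=400))
        if best is None or r.fun<best.fun: best=r
    return best.x,best.fun,m.sum()
def hull(m,uv,rad):
    """contour component(s) of mask m near pixel uv -> filled convex hull"""
    c=np.zeros_like(m); cv2.circle(c,tuple(int(v) for v in uv),rad,255,-1); m=m&c
    cs,_=cv2.findContours(m,cv2.RETR_EXTERNAL,cv2.CHAIN_APPROX_NONE)
    cs=[k for k in cs if cv2.contourArea(k)>4]; 
    o=np.zeros_like(m); h=cv2.convexHull(np.vstack(cs)); cv2.fillConvexPoly(o,h,255); return o
E
cat > m.py <<'E'
from h import *
im=pickle.load(open("im0.pkl","rb"))["top"]
vis=im["pixels"].copy(); out={}
W=dict(red=(419,267,405,252),yellow=(188,184,199,174),green=(178,261,168,272),blue=(444,197,456,208))
for c,(u,v,bu,bv) in W.items():
    m=hull(mask(im,c),(u,v),32)
    p=unproj(im,(u,v),.012); b=unproj(im,(bu,bv),.012)-p
    x,f,n=fit(im,m,wedge(),[p[0],p[1],np.arctan2(b[1],b[0])])
    out[c]=x; print(c,x.round(4),f,n)
    cv2.polylines(vis,[cv2.convexHull(proj(im,pose_pts(wedge(),*x)).astype(np.float32)).astype(int)],True,(255,255,0))
hsv=cv2.cvtColor(im["pixels"],cv2.COLOR_BGR2HSV)
m=((hsv[...,2]>150)&1).astype(np.uint8)*255
print(np.median(hsv[225:235,270:290].reshape(-1,3),0),np.median(hsv[260:280,300:330].reshape(-1,3),0))
m=hull(cv2.morphologyEx(m,cv2.MORPH_OPEN,np.ones((3,3))),(292,219),72)
p=unproj(im,(308,222),.0); b=unproj(im,(264,208),0)-p
x,f,n=fit(im,m,boardv(),[p[0],p[1],np.arctan2(b[1],b[0])-np.pi/2])
out['board']=x; print('board',x.round(4),f,n)
for V in (boardv(),np.array([[a,b,.004] for a in(-.05,.05) for b in(-.028,.028)])):
    cv2.polylines(vis,[cv2.convexHull(proj(im,pose_pts(V,*x)).astype(np.float32)).astype(int)],True,(255,0,255))
print('cup',unproj(im,(329,132),0))
pickle.dump(out,open("poses.pkl","wb"))
cv2.imwrite("pics/fit.png",cv2.resize(vis[150:310,90:480],None,fx=2.05,fy=2.05))
E
python3 m.py
```

```text
red [ 0.3923 -0.2274  0.9767] 444.3843137254902 401.0
yellow [ 0.595   0.3341 -0.7918] 142.87843137254902 660.0
green [0.4212 0.3413 2.4118] 354.30588235294124 482.0
blue [ 0.5812 -0.2868 -2.6171] 387.1176470588236 479.0
[ 98.   6. 168.] [ 17.  14. 144.]
board [ 0.5034  0.0403 -0.2578] 160.2235294117647 5789.0
cup [ 0.73226263 -0.01579175  0.        ]
```

View pics/fit.png

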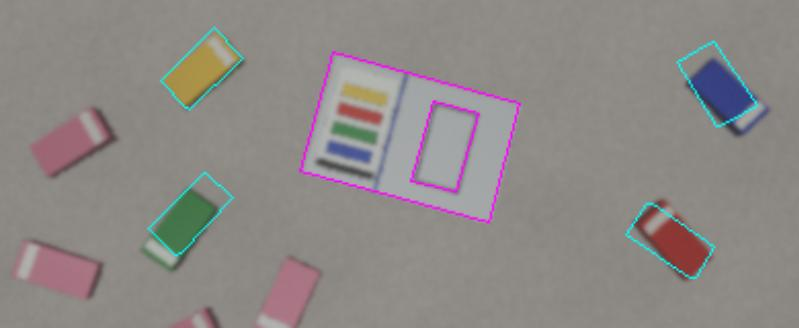

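```bash
python3 - <<'E'
import re
s=open('h.py').read()
i=s.index("    m={'red'"); j=s.index("    return m.astype(np.uint8)*255")
s=s[:i]+"""    m={'red':((H<8)|(H>172))&(S>110),'yellow':(H>15)&(H<34)&(S>75),'green':(H>40)&(H<85)&(S>60),'blue':(H>105)&(H<135)&(S>70)}[col]
    m=m|((V>165)&(S<60))
"""+s[j:]
open('h.py','w').write(s)
E
python3 m.py
```

```text
red [ 0.3961 -0.2269  0.8217] 182.69803921568626 670.0
yellow [ 0.5951  0.3348 -0.8435] 75.85098039215686 730.0
green [0.405  0.3565 2.4816] 160.92549019607844 688.0
blue [ 0.5682 -0.2983 -2.4137] 177.1372549019608 700.0
[ 98.   6. 168.] [ 17.  14. 144.]
board [ 0.5034  0.0403 -0.2578] 160.2235294117647 5789.0
cup [ 0.73226263 -0.01579175  0.        ]
```

View pics/fit.png

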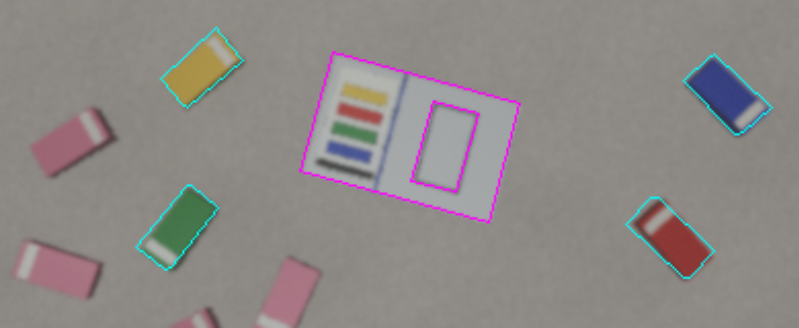

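```bash
python3 - <<'E'
from h import *
im=pickle.load(open("im0.pkl","rb"))["scene"]; po=pickle.load(open("poses.pkl","rb"))
S=3; v=cv2.resize(im["pixels"],None,fx=S,fy=S,interpolation=cv2.INTER_CUBIC)
E=[(0,1),(2,3),(4,5),(6,7),(0,2),(1,3),(4,6),(5,7),(0,4),(1,5),(2,6),(3,7)]
for k,p in po.items():
    V=boardv() if k=='board' else wedge()
    q=((proj(im,pose_pts(V,*p))+.5)*S-.5).astype(int)
    for a,b in E: cv2.line(v,tuple(map(int,q[a])),tuple(map(int,q[b])),(255,255,0),1)
cv2.imwrite("pics/sc_a.png",cv2.resize(v[130*S:270*S,220*S:370*S],(643,600))); cv2.imwrite("pics/sc_b.png",v[250*S:370*S,120*S:250*S])
E
```

```text
(no output)
```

View pics/sc_a.png

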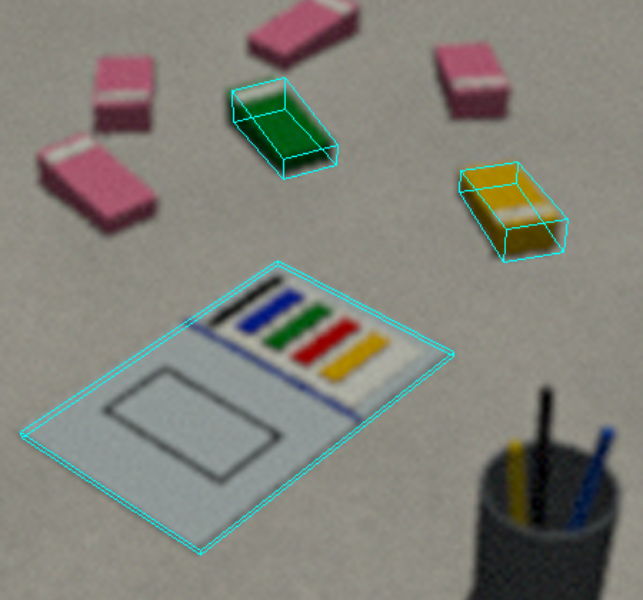

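View pics/sc_b.png

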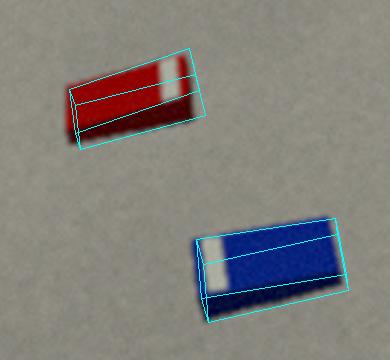

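```bash
cat > m2.py <<'E'
from h import *
D=pickle.load(open("im0.pkl","rb")); po=pickle.load(open("poses.pkl","rb"))
S=4
for c in ('red','yellow','green','blue'):
    p=po[c]; ms=[]
    for n in('top','scene'):
        im=D[n]; uv=proj(im,np.array([[p[0],p[1],.012]]))[0]
        px=im["pixels"].astype(float); y,x=np.mgrid[:420,:560]; r=np.hypot(x-uv[0],y-uv[1])
        ring=(r>34)&(r<42); med=np.median(px[ring],0)
        g=(np.abs(px-med).max(2)>33)&(r<32)
        k=cv2.morphologyEx(g.astype(np.uint8)*255,cv2.MORPH_OPEN,np.ones((3,3)))
        ms.append(hull(k,uv,32).astype(float)/255)
    def res(q): return [np.abs(sil(D[n],pose_pts(wedge(),*q))-m).sum() for n,m in zip(('top','scene'),ms)]
    b=min((minimize(lambda q:sum(res(q)),p,method='Nelder-Mead',options=dict(initial_simplex=np.array([p]*4)+np.vstack([[0,0,0],np.diag(s)]),xatol=1e-5,fatol=.05)) for s in ([.006,.006,.1],[-.006,.006,-.1],[.006,-.006,.1])),key=lambda r:r.fun)
    print(c,p.round(4),b.x.round(4),np.round(res(p)),np.round(res(b.x)),[int(m.sum()) for m in ms])
    po[c]=b.x
pickle.dump(po,open("poses.pkl","wb"))
E
python3 m2.py
```

```text
red [ 0.3961 -0.2269  0.8217] [ 0.392  -0.2294  0.7434] [103. 188.] [88. 69.] [787, 974]
yellow [ 0.5951  0.3348 -0.8435] [ 0.5898  0.3372 -0.8622] [179. 417.] [148. 367.] [672, 770]
green [0.405  0.3565 2.4816] [0.4032 0.3549 2.5381] [202. 572.] [163. 565.] [697, 939]
blue [ 0.5682 -0.2983 -2.4137] [ 0.5644 -0.2981 -2.3887] [188. 203.] [165.  73.] [720, 1314]
```

```bash
cat >> h.py <<'E'
TH=np.arctan2(.010,.090); HG=.005
ORDER=['blue','green','red','yellow']
def wedge_rot(yaw,tilt=0): return R.from_euler('z',yaw)*R.from_euler('y',tilt)
def tool(o,rw,flip,h=HG,up=0):
    r=rw*R.from_euler('x',np.pi)
    if flip: r=r*R.from_euler('z',np.pi)
    return np.asarray(o)+rw.apply([0,0,h])+[0,0,up], quat(r)
def target(board,layer,d):
    """layer 0..3; d=0/1 direction of the pair's lower wedge"""
    z=[.004,.027,.050,.073][layer]
    yaw=board[2]+(np.pi/2 if layer>1 else 0)+d*np.pi+(np.pi if layer%2 else 0)
    return np.array([board[0],board[1],z]), wedge_rot(yaw, TH if layer%2 else 0)
E
python3 - <<'E'
from h import *
from rig import planner
po=pickle.load(open("poses.pkl","rb")); b=po['board']
f=lambda q:None if q is None else np.round(q,2)
for i,c in enumerate(ORDER):
    p=po[c]
    for fl in(0,1):
        print(c,fl,'grasp',f(planner.inverse_kinematics(*tool([p[0],p[1],0],wedge_rot(p[2]),fl))))
        for d in (0,1):
            print('   d',d,f(planner.inverse_kinematics(*tool(*target(b,i,d),fl))))
E
```

```text
blue 0 grasp [ 1.09  1.16 -1.09  1.63  1.14  1.1   1.98]
   d 0 [-0.11  0.68 -0.08  2.03  0.12  0.44 -2.1 ]
   d 1 [ 0.32  0.78 -0.63  2.    0.79  0.62  0.47]
blue 1 grasp [ 0.49  0.83 -0.11  1.67  0.14  0.65 -0.51]
   d 0 [ 0.32  0.78 -0.63  2.    0.79  0.62  0.47]
   d 1 [-0.11  0.68 -0.08  2.03  0.12  0.44 -2.1 ]
green 0 grasp [-0.09  1.01 -1.    1.91  1.11  0.92 -0.7 ]
   d 0 [ 0.23  0.67 -0.53  2.09  0.84  0.5   0.36]
   d 1 [-0.04  0.67 -0.13  1.94  0.06  0.64 -2.03]
green 1 grasp [-1.21  0.8   0.53  1.97 -0.74  0.57 -2.34]
   d 0 [-0.18  0.6  -0.03  2.12  0.2   0.33 -2.22]
   d 1 [ 0.37  0.79 -0.68  1.91  0.62  0.78  0.65]
red 0 grasp [ 0.53  0.64 -0.12  2.15  0.21  0.36 -0.59]
   d 0 [ 0.14  0.62 -0.39  2.01  0.41  0.59 -0.79]
   d 1 [ 0.62  0.91 -1.08  1.99  1.03  0.94  1.87]
red 1 grasp [ 1.26  1.   -1.09  2.11  1.23  0.91  1.73]
   d 0 [ 0.62  0.91 -1.08  1.99  1.03  0.94  1.87]
   d 1 [ 0.14  0.62 -0.39  2.01  0.41  0.59 -0.79]
yellow 0 grasp [-1.12  1.11  0.9   1.59 -1.02  0.97 -2.3 ]
   d 0 [ 0.7   0.84 -1.08  2.01  0.91  0.83  2.01]
   d 1 [ 0.1   0.6  -0.42  1.97  0.51  0.73 -0.92]
yellow 1 grasp [-0.26  0.94 -0.5   1.53  0.56  0.82 -0.27]
   d 0 [ 0.25  0.58 -0.44  2.03  0.25  0.55 -0.59]
   d 1 [ 0.55  0.87 -1.08  1.95  1.    1.07  1.84]
```

```bash
cat > look.py <<'E'
from h import *
from rig import ctrl, planner, readout, get_image
FL=dict(blue=1,green=0,red=0,yellow=1)
def wfit(c,p,tag):
    im=get_image("wrist"); px=im["pixels"]
    uv=proj(im,np.array([[p[0],p[1],.012]]))[0]
    hsv=cv2.cvtColor(px,cv2.COLOR_BGR2HSV)
    m=mask(im,c); 
    rad=int(1.25*np.abs(proj(im,pose_pts(wedge(),*p))-uv).max()+10)
    m=hull(cv2.morphologyEx(m,cv2.MORPH_OPEN,np.ones((3,3))),uv,rad)
    x,f,n=fit(im,m,wedge(),p)
    vis=px.copy()
    for q,col in((p,(0,0,255)),(x,(255,255,0))):
        cv2.polylines(vis,[cv2.convexHull(proj(im,pose_pts(wedge(),*q)).astype(np.float32)).astype(int)],True,col)
    cv2.imwrite(f"pics/w_{tag}.png",vis)
    print(c,'wrist fit',x.round(4),'prior',np.round(p,4),'res',round(f),n)
    return x
E
python3 - <<'E'
from look import *
po=pickle.load(open("poses.pkl","rb")); c='blue'; p=po[c]
ctrl.move_ptp(*tool([p[0],p[1],0],wedge_rot(p[2]),FL[c],up=.16))
x=wfit(c,p,c)
print(readout.observe()["time"])
E
```

```text
blue wrist fit [ 0.5766 -0.284  -2.3937] prior [ 0.5644 -0.2981 -2.3887] res 5795 10211.0
2.3333
```

View pics/w_blue.png

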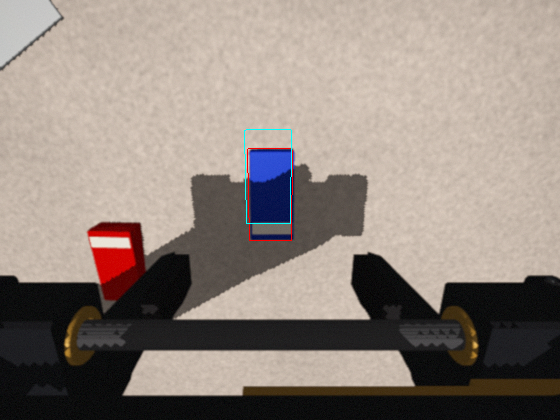

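The wrist image shows the blue wedge at (271,195). The red outline (joint top and scene fit) lies on it. The cyan wrist fit is off because the desk is bright there, so I'll use the joint pose.

```bash
cat >> look.py <<'E'
def grasp(c,p):
    fl=FL[c]; rw=wedge_rot(p[2]); o=[p[0],p[1],0]
    ctrl.movel(tool(o,rw,fl)[0],vel=.15)
    ctrl.command_gripper(.0,20)
    w=readout.observe()["grip_width"]
    ctrl.movel(tool(o,rw,fl,up=.14)[0],vel=.2)
    print('grip',w,readout.observe()["grip_width"])
def place(c,b,layer,d=0,shift=(0,0)):
    fl=FL[c]; o,rw=target(b,layer,d); o=o+[shift[0],shift[1],0]
    ctrl.move_ptp(*tool(o,rw,fl,up=.09))
    ctrl.movel(tool(o,rw,fl,up=.012)[0],vel=.12)
    hit=ctrl.movel(tool(o,rw,fl,up=-.003)[0],vel=.03,contact_N=3)
    s=readout.observe(); print('hit',hit,'dz',s["position"]-tool(o,rw,fl)[0],s["ft_force"].round(1))
    ctrl.command_gripper(.066)
    ctrl.movel(tool(o,rw,fl,up=.10)[0],vel=.2)
    print('t',readout.observe()["time"])
E
python3 - <<'E'
from look import *
po=pickle.load(open("poses.pkl","rb")); c='blue'
grasp(c,po[c])
cv2.imwrite("pics/g_blue.png",get_image("scene")["pixels"])
place(c,po['board'],0)
E
```

```text
grip 0.04415380784519144 0.04411205325353078
hit True dz [ 0.00021458 -0.00011397 -0.00058046] [ 0.4 -0.1  0.5]
t 8.8917
```

Blue is gripped and placed. Next I'll hover over green and check both.

```bash
cat >> look.py <<'E'
def overlay(n,ps,f,box=None):
    im=get_image(n); v=im["pixels"].copy()
    E=[(0,1),(2,3),(4,5),(6,7),(0,2),(1,3),(4,6),(5,7),(0,4),(1,5),(2,6),(3,7)]
    S=1
    if box: x0,y0,x1,y1=box; S=4; v=cv2.resize(v[y0:y1,x0:x1],None,fx=S,fy=S,interpolation=cv2.INTER_CUBIC)
    else: x0=y0=0
    for P in ps:
        q=((proj(im,P)-[x0,y0]+.5)*S-.5).round().astype(int)
        for a,b in E: cv2.line(v,tuple(map(int,q[a])),tuple(map(int,q[b])),(255,255,0),1)
    cv2.imwrite(f"pics/{f}.png",v)
def tgtpts(b,layer,d=0):
    o,rw=target(b,layer,d); return rw.apply(wedge())+o
E
python3 - <<'E'
from look import *
po=pickle.load(open("poses.pkl","rb")); c='green'; p=po[c]; b=po['board']
ctrl.command_gripper(.085)
ctrl.move_ptp(*tool([p[0],p[1],0],wedge_rot(p[2]),FL[c],up=.16))
overlay("wrist",[pose_pts(wedge(),*p)],"w_green")
overlay("top",[tgtpts(b,0)],"t1",(230,165,370,295))
overlay("scene",[tgtpts(b,0)],"s1",(215,170,345,270))
E
```

```text
(no output)
```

View pics/w_green.png

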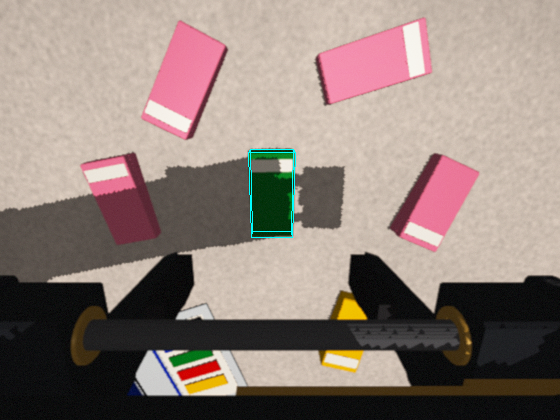

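View pics/t1.png

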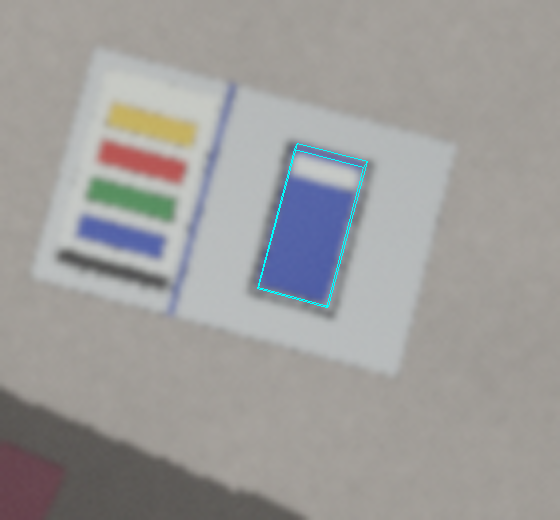

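View pics/s1.png

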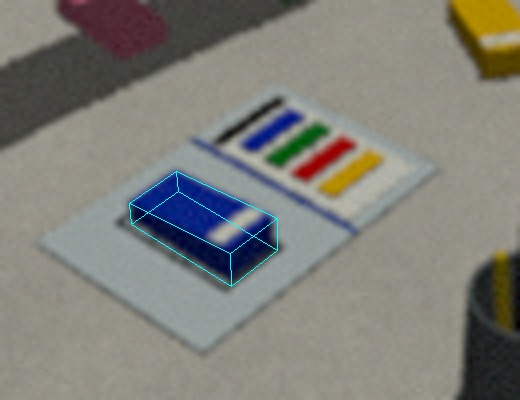

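The wrist view has the green wedge at (271,193), with the outline on it. The four pink wedges around it are clear of the jaws. Blue lies on its target in both cameras, within about 2 mm.

```bash
python3 - <<'E'
from look import *
po=pickle.load(open("poses.pkl","rb")); b=po['board']
grasp('green',po['green']); place('green',b,1)
c='red'; p=po[c]
ctrl.command_gripper(.085)
ctrl.move_ptp(*tool([p[0],p[1],0],wedge_rot(p[2]),FL[c],up=.16))
overlay("wrist",[pose_pts(wedge(),*p)],"w_red")
overlay("top",[tgtpts(b,0),tgtpts(b,1)],"t2",(230,165,370,295))
overlay("scene",[tgtpts(b,0),tgtpts(b,1)],"s2",(215,170,345,270))
E
```

```text
grip 0.04372382821976101 0.04424575018667813
hit True dz [ 0.00016214 -0.00015701 -0.00060474] [0.3 0.3 0.6]
t 17.1833
```

View pics/w_red.png

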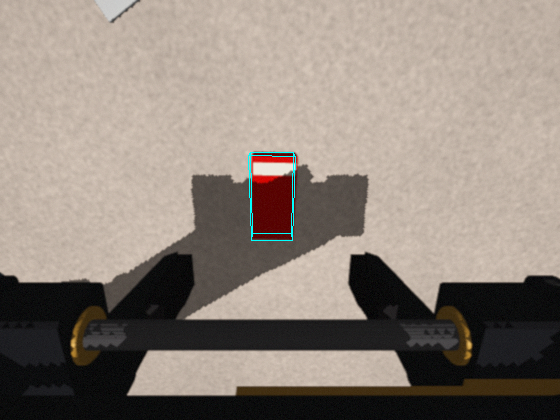

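View pics/t2.png

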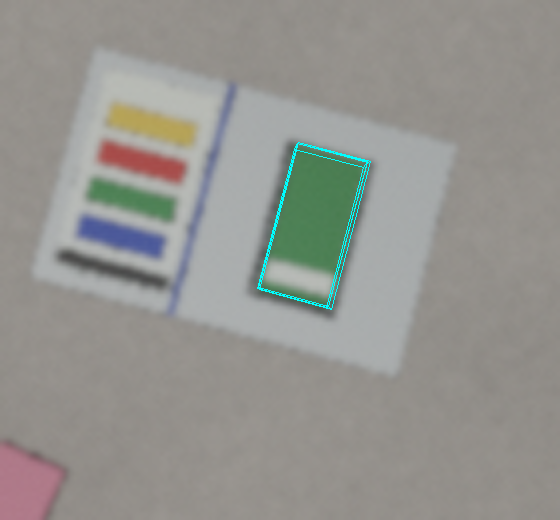

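View pics/s2.png

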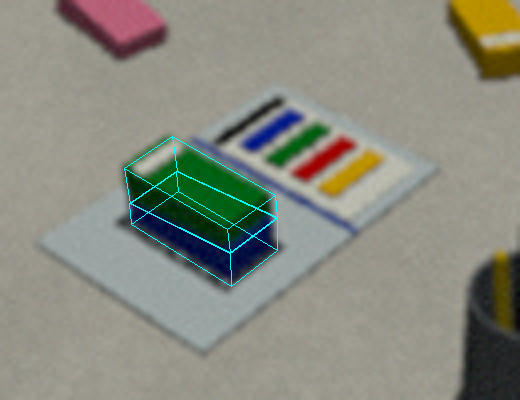

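The pair is level and on target, and green's white band sits over blue's thin end. The red outline also matches in the wrist view, at (272,195). On with the third layer.

```bash
python3 - <<'E'
from look import *
po=pickle.load(open("poses.pkl","rb")); b=po['board']
grasp('red',po['red']); place('red',b,2)
c='yellow'; p=po[c]
ctrl.command_gripper(.085)
ctrl.move_ptp(*tool([p[0],p[1],0],wedge_rot(p[2]),FL[c],up=.16))
overlay("wrist",[pose_pts(wedge(),*p)],"w_yellow")
overlay("top",[tgtpts(b,2)],"t3",(230,165,370,295))
overlay("scene",[tgtpts(b,i) for i in range(3)],"s3",(215,170,345,270))
E
```

```text
grip 0.04371080641703027 0.04371337011737888
hit True dz [ 2.12478008e-04 -3.17004989e-05 -6.20513121e-04] [0.2 0.4 0.6]
t 25.2083
```

View pics/w_yellow.png

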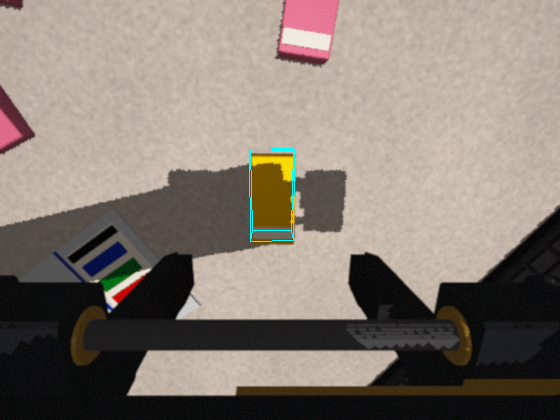

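View pics/t3.png

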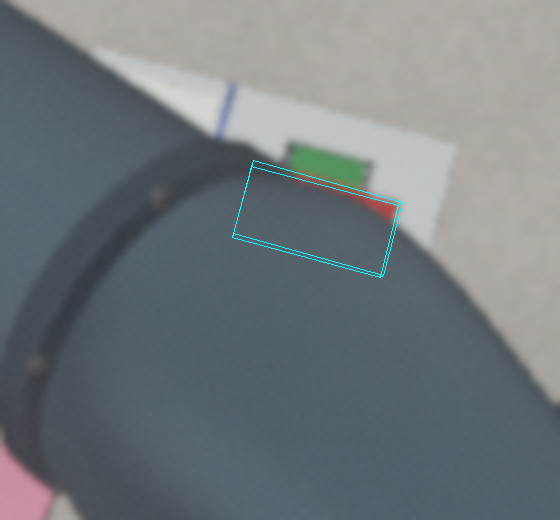

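View pics/s3.png

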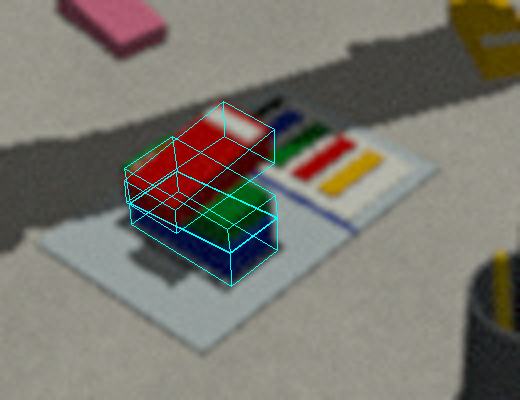

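Red is on target in the scene view. In the top view the arm hides most of it. The yellow outline is within about 3 mm, so I'll place it.

```bash
python3 - <<'E'
from look import *
po=pickle.load(open("poses.pkl","rb")); b=po['board']
grasp('yellow',po['yellow']); place('yellow',b,3)
ctrl.move_ptp([.30,-.45,.30],readout.observe()["tcp_rot"]) if 0 else ctrl.set_joints([1.116,.536,-.004,1.538,.003,1.067,-.071])
overlay("top",[tgtpts(b,3)],"t4",(230,95,370,225+20))
overlay("scene",[tgtpts(b,i) for i in range(4)],"s4",(215,150,375,290))
print(readout.observe()["time"])
E
```

```text
grip 0.0434787747500971 0.04416558927073978
hit True dz [ 0.00022666 -0.00011396 -0.0008924 ] [-0.2 -1.   1.4]
t 33.375
35.9333
```

View pics/t4.png

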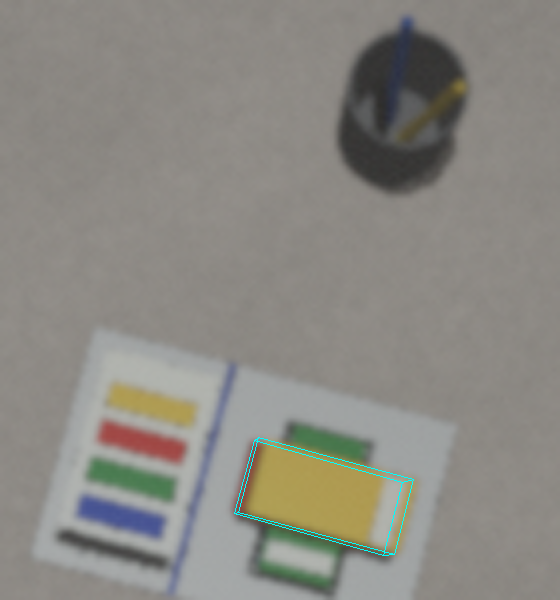

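View pics/s4.png

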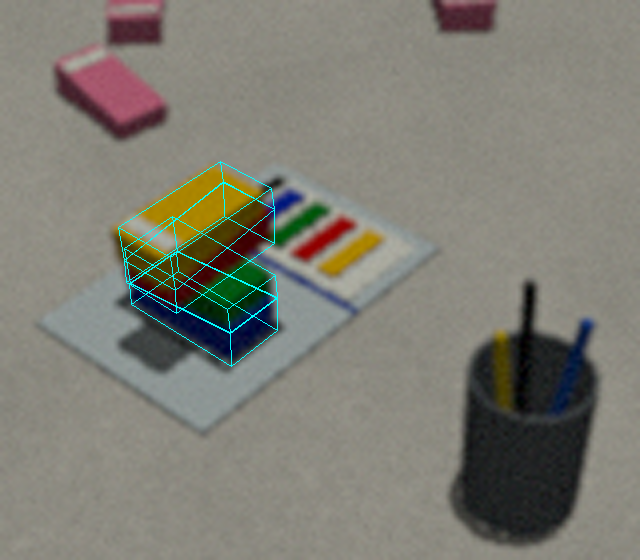

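The top view shows yellow at crop (320,495), about 4 mm along its length from the target. All four layers match in the scene view. The cup is still at pixel (330,121), as at the start.

```bash
python3 - <<'E'
from rig import ctrl, readout
ctrl.job_done(); print(readout.observe()["time"],readout.observe()["grip_width"])
E
```

```text
the job is handed in; nothing more can be done
the job is handed in; nothing more can be done
```

I built the tower on the outlined rectangle in bar order and handed it in after about 36 s, with no verdict reported. From the bottom it is blue, green turned end for end, red crosswise, then yellow turned end for end.

**Last pictures:** In the scene camera every layer lies on its planned outline. The top wedge, yellow, is about 4 mm off along its length, and the limit is 15 mm. The gripper is empty and the arm is back at its start pose. The cup is at the same pixel as at the start.

**Checks that failed or disagreed:**
- **Finder:** it reported only the pink look-alikes as the green wedge; I picked the real one by colour.
- **Wrist fit:** my automatic fit of the blue wedge from the wrist camera failed, so I used the fit from the top and scene cameras, which the wrist picture confirmed.
- **Pose estimates:** the top-only and two-camera estimates differed by up to about 6 mm.
- **Red layer:** the arm hid most of it in the top view right after placing, so only the scene camera checked it.

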